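# Unlock the ward's two-dial drugs box

### The arm

A 7-joint arm with a two-finger parallel gripper is mounted at the origin on the work surface. World frame = base frame: x ahead of the robot, y to its left, z up, the work surface at z = 0. Lengths are in m, angles in rad, forces in N, time in s.
With the tool pointing down it reaches from about 0.35 to 0.9 m from the base axis. Payload 8.1 kg.
Tool frame: the origin (TCP) lies between the finger pads; the fingertips stand 11 mm ahead of it and the grasp point (between the pads) lies 8 mm behind it; z points along the fingers, y is the line along which they close (so a half turn about z gives the same grasp; the last joint's range is limited). The gripper opens to 92 mm and grips with 3 to 60 N. Pads are 19 mm wide; open, the fingers measure 130 mm over their backs; the gripper's body (75 mm by 190 mm) begins 47 mm behind the grasp point.
Start: joints at [-1.397, 0.434, 0.025, 1.573, -0.012, 1.134, -0.075], TCP at [0.171, 0.601, 0.238] pointing down, gripper open.
Joint ranges: [-2.62, 2.62], [-0.44, 2.09], [-1.27, 1.32], [0.08, 2.57], [-1.32, 4.46], [0.12, 2], [-2.74, 2.74]. Speed limits (rad/s): [2.22, 2.22, 3.01, 3.01, 3.14, 3.14, 3.14].

### API

Orientations are given as a rotation vector (axis times angle).
In Python, from cell import observe, get_image, camera_params, sign_off gives the robot as it stands.
- The arm moves only by the shell command python3 -m pendant 'ROWS' [FORCE]. ROWS is JSON, one flat list of numbers, 7 for each row, row after row: the shift along the tool's x, y, z in m, then the turn, a rotation vector about the tool's x, y, z in rad, then the finger opening in m, from 0 to 0.0918. In form: [dx, dy, dz, rx, ry, rz, jaw, dx, dy, dz, rx, ry, rz, jaw, ...]. A call has 1 to 10 rows; each row shifts and turns the commanded pose from where the row before left it, along the tool's axes as they then stand; what a row does not reach is not made up. A row lasts 1/8 s, in which the tool goes at most 62.5 mm and 10.7 degrees, less where a joint would pass 70% of its speed; a pose out of reach is approached as far as the arm can. A call is refused whole if a number of a shift passes 0.0625 or a number of a turn 0.188, either way. A call with a gripper value outside its range is refused whole. The fingers move at their own pace and stop on an object; FORCE is the grip in N (left out, the last holds). Time passes only in rows, so rows that do not move let the fingers close. It gives the time, the measured TCP pose, the force, the opening and the grip force at its end, in the units of the state.
- observe(): the state, without advancing time (a new reading comes with each control period).
- get_image(name): name is "side" or "top" or "wrist"; returns the picture (480x640x3 uint8, red, green, blue); there is no depth.
- camera_params(name): a dict with "intrinsics" (3x3 intrinsics, pixels), "eye" and "rotation" of the camera in the world; the wrist camera has in their place "T_tool_cam" (4x4, takes a point from camera to tool coordinates, whose origin is the TCP and whose axes are the flange's). Camera axes: x right, y down, z forward; pixel columns grow to the right and rows downward; lengths in m; the calibration is good to about 2 mm. The wrist camera is an equidistant fisheye: a pixel r from the principal point sees the ray r / f radians off the axis. A picture is of the moment at which its call begins: read the wrist's pose just before it. camera_params takes no time and is no camera call.
- sign_off(): hands the job in; it is judged then, once.
The state is a dict: "clock": time; "joints": joint angles; "dq": joint speeds; "joint_efforts": joint torques, N m; "position": TCP position; "ee_rot": TCP orientation; "force": force on the tool from outside, world axes, zero at the start; "ft_torque": the same for the moment, N m; "width": opening from 0.0 (shut) to 1.0 (fully open); "gripper_force": force on a finger pad.
Only numpy, scipy, OpenCV 4.12 (cv2) and the standard library are available. Lean on these libraries where they do the work, as an engineer would, in place of code of your own. Each camera call takes 0.05 s, during which the arm holds its last target. There are 200 camera calls.

### The job

The white drugs box on the milk kitchen bench is locked; its code is 3 on the left dial and 7 on the right dial. The lock is worn, so each dial takes a little before or after its number: turn it slowly there and feel for the tumbler dropping in and holding the dial, without forcing it, then slide the red bolt knob all the way across to the left so that the lid springs up. Let go, and leave the two milk bottles beside the box undisturbed.

Things in the scene. Friction and masses are not known exactly. Their poses are not given: they have to be found in the camera images.
- drug_box: White steel box fixed to the bench, 270 (x) x 340 (y) x 120 mm tall. Origin: centre of its underside; at yaw 0 its front faces -x, the robot. The front half of its top (135 mm) is a fixed level aluminium lock deck, 120 mm up, with two dials side by side and, behind them, a red bolt knob; the back half is the lid.
- dial_left_grip (a point): Axis of the left dial (+y side), 20 mm above the deck, the height to grip; at (-82, 78, 140) mm in the box frame. A white disc, 64 mm across, 6 mm thick, carries a black six-sided knob, 36 mm across its flats, 6 to 34 mm above the deck, one flat facing the 0. Numbers 0 (green bar) to 9, 36 degrees apart, rise clockwise from above; the index is a red mark on the deck on the far (+x) side.
- dial_right_grip (a point): The same point of the right dial (the -y side), at (-82, -78, 140) mm in the box frame; the same dial. The two dials' axes are 156 mm apart.
- dial_left (a joint): Angle of the left dial, rad, growing anticlockwise seen from above; number n is at the red index when it reads 0.6283 n (3: 1.885). Turns endlessly with about 0.04 to 0.08 N m of friction. It starts between numbers 0.9 and 2.1, so 3 is reached by turning anticlockwise 0.55 to 1.3 rad.
- dial_right (a joint): The same for the right dial (7: 4.398). It starts between numbers 7.9 and 9.1, so 7 is reached by turning clockwise 0.55 to 1.3 rad.
- bolt_grip (a point): Middle of the red bolt knob, an upright block 24 mm (x) x 14 mm (y), from 2 to 32 mm above the deck; this point is 22 mm above the deck, at (-22, -15, 142) mm in the box frame when locked.
- bolt (a joint): Travel of the bolt along the box's +y (to the left), m: 0 locked, 0.030 fully open, at its stop. It slides with about 4 to 7 N of friction and stays where it is left. While a tumbler is in its way it stops after 1 mm; pushing on with more than 40 N is forcing the lock.
- lid (a joint): Angle of the lid on its hinge at the far (+x) edge of the box, rad: 0 shut. The lid is 133 mm deep and springs up by itself to about 0.17 rad (its near edge 23 mm up) once the bolt has moved about 22 mm.
- lid_edge (a point): Middle of the upper near edge of the lid, in the middle of the box's top when shut.
- bottle_white: Milk bottle with a white cap, 52 mm across, 105 mm tall, standing loose on the bench close beside the box, on one side (left or right varies). Origin: centre of its underside.
- bottle_yellow: Milk bottle with a yellow cap, the same size, standing loose close beside the box on its other side.
- lock_deck (a point): Point on the deck midway between the dials. Below it, unseen, each dial has a tumbler: a sprung pin 18 mm from the axis that drops into a notch met up to 0.25 rad either side of the number. The dial is then held with 0.07 rad of play each way; turning on meets a wall, felt as a moment climbing about 3 N m per rad. Over 25 N on the pin (0.45 N m) is forcing. No wall felt: not yet met.

How it is judged:
By the outcome, as a careful person would: the job done as asked, in the order asked, and still so for the second after the job is handed in, with the robot touching nothing.
It also fails if it takes over 72 s, if anything falls off the work surface, if the arm or the gripper's body presses on something with over 40 N, if the wrist force passes 120 N, or if a joint passes its speed limit or range.

## Working session

There is one attempt and no reset: what is moved stays moved. The work goes in short steps, Python scripts to look and compute and a shell command to move; the robot and the scene stay as the last step left them, time stands still between calls to the robot, and variables do not carry over. Pictures are saved under pics/ and viewed, at most 10 in all, crops included, and the job is handed in when it is done.

```bash
mkdir -p pics; ls
python3 - <<'E'
from cell import *
import cv2,numpy as np
s=observe();print(s)
for n in("side","top"):
    im=get_image(n);cv2.imwrite(f"pics/{n}0.png",im[:,:,::-1]);p=camera_params(n);print(n,p)
print(camera_params("wrist"))
E
```

```text
pics
{'clock': 0.0, 'joints': array([-1.39659497,  0.43517973,  0.02497596,  1.57408083, -0.01162018,
        1.13396281, -0.07512302]), 'dq': array([ 1.86931261e-03,  6.81409108e-04, -1.72064097e-04, -1.81175184e-03,
        1.57388681e-03, -1.72968539e-03, -6.22018048e-05]), 'joint_efforts': array([ 1.34552533e-04, -6.67828274e+01,  9.85719413e-01, -3.14476347e+01,
       -6.04704022e-02,  4.23990400e-02,  1.57567652e-04]), 'position': array([0.17071819, 0.60074056, 0.23697813]), 'ee_rot': array([-4.33561296e-01, -3.11144253e+00,  2.32933861e-03]), 'force': array([0.10227938, 0.25177611, 0.3322427 ]), 'ft_torque': array([ 0.05702847, -0.02196982,  0.01628475]), 'gripper_force': 0.0, 'width': 0.9958041541014886}
side {'intrinsics': array([[524.68661842,   0.        , 317.59239071],
       [  0.        , 524.68661842, 248.98505169],
       [  0.        ,   0.        ,   1.        ]]), 'eye': array([ 0.54395523, -0.79596878,  0.83376893]), 'rotation': array([-2.30103637,  0.10904706, -0.01702329])}
top {'intrinsics': array([[486.78580856,   0.        , 323.07700122],
       [  0.        , 486.78580856, 240.0542469 ],
       [  0.        ,   0.        ,   1.        ]]), 'eye': array([0.39140954, 0.00938929, 1.11729426]), 'rotation': array([-2.14999546,  2.09185692, -0.22351819])}
{'intrinsics': array([[371.64829954,   0.        , 320.86737065],
       [  0.        , 371.64829954, 236.02588931],
       [  0.        ,   0.        ,   1.        ]]), 'T_tool_cam': array([[ 4.20899760e-04, -9.65552925e-01, -2.60206402e-01,
         6.97987418e-02],
       [ 9.99999906e-01,  4.33529353e-04,  8.85522042e-06,
         1.11526045e-03],
       [ 1.04256929e-04, -2.60206382e-01,  9.65553017e-01,
        -1.47383301e-01],
       [ 0.00000000e+00,  0.00000000e+00,  0.00000000e+00,
         1.00000000e+00]])}
```

View pics/top0.png

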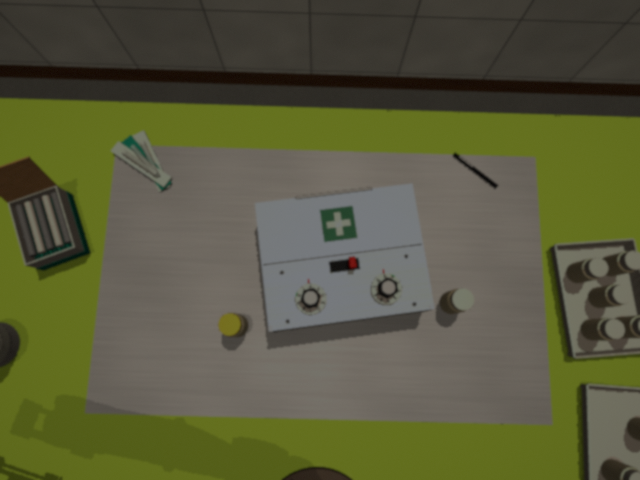

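View pics/side0.png

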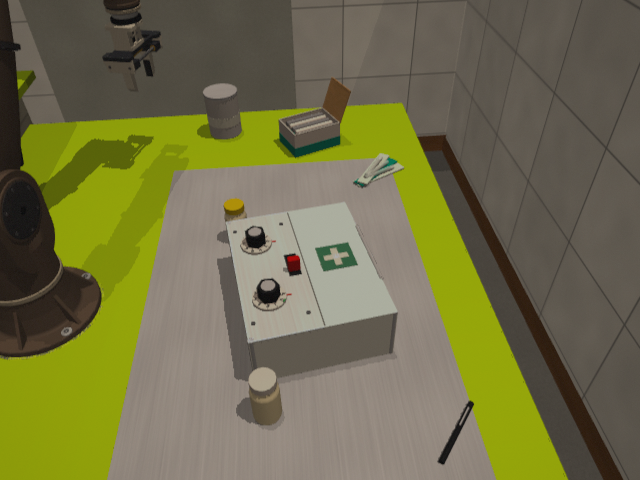

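The top view shows the box top with corners near (256,202), (414,185), (432,308) and (269,329). The dials are at (311,297) and (387,288), and the red bolt knob is at (352,263). The yellow bottle is on the left (232,325), the white one on the right (459,301). The side view agrees.

```bash
cat > h.py <<'E'
import numpy as np,cv2
from scipy.spatial.transform import Rotation as R
from cell import *
def ray(n,uv,s=None):
    p=camera_params(n);K=p["intrinsics"];d=np.array([(uv[0]-K[0,2])/K[0,0],(uv[1]-K[1,2])/K[1,1],1.])
    if n=="wrist":
        r=np.hypot(d[0],d[1]);d=np.array([d[0]/r*np.sin(r),d[1]/r*np.sin(r),np.cos(r)])
        T=p["T_tool_cam"];Rt=R.from_rotvec(s["ee_rot"]).as_matrix()
        return s["position"]+Rt@T[:3,3],Rt@T[:3,:3]@d
    return p["eye"],R.from_rotvec(p["rotation"]).as_matrix()@d
def plane(n,uv,z,s=None):
    e,d=ray(n,uv,s);return e+d*(z-e[2])/d[2]
def wproj(P,s):
    p=camera_params("wrist");K=p["intrinsics"];T=p["T_tool_cam"];Rt=R.from_rotvec(s["ee_rot"]).as_matrix()
    q=T[:3,:3].T@(Rt.T@(np.array(P)-s["position"])-T[:3,3]);r=np.hypot(q[0],q[1]);t=np.arctan2(r,q[2])
    return K[:2,2]+K[0,0]*t*q[:2]/r
def tomove(target,yaw,s=None):
    """shift in tool axes + turn about tool z so that tool y (jaw line) points at world yaw (mod pi)"""
    s=s or observe();M=R.from_rotvec(s["ee_rot"]);d=M.inv().apply(np.array(target)-s["position"])
    y=M.as_matrix()[:,1];c=np.arctan2(y[1],y[0]);dy=(yaw-c+np.pi/2)%np.pi-np.pi/2
    return d.round(4),round(-dy,4),"jaw yaw",round(c,3)
E
python3 - <<'E'
from h import *
a=cv2.imread("pics/top0.png")
hsv=cv2.cvtColor(a,cv2.COLOR_BGR2HSV)
L=plane("top",(311,298),.154);Rr=plane("top",(388,288),.154);print(L,Rr,np.linalg.norm(L-Rr))
v=L-Rr;print("yaw",np.arctan2(-v[0],v[1]))
c=[plane("top",u,.12) for u in((256,202),(414,185),(432,308),(269,329))]
for q in c:print(q)
print(np.mean(c,0),[np.linalg.norm(c[i]-c[i-1]) for i in range(4)])
v=c[0]+c[3]-c[1]-c[2];print("yaw",np.arctan2(-v[0],v[1]))
v=c[0]+c[1]-c[2]-c[3];print("yaw",np.arctan2(v[1],v[0]))
print("bolt",plane("top",(352,262),.152))
for u in((232,325),(460,300)):print("bottle",plane("top",u,.105))
s=observe();M=R.from_rotvec(s["ee_rot"]).as_matrix();print(M.round(3))
E
```

```text
[0.46919215 0.02256127 0.154     ] [ 0.49308586 -0.12943534  0.154     ] 0.15386318400139146
yaw 0.15592293480109626
[0.67142273 0.14583566 0.12      ]
[ 0.71926542 -0.19026048  0.12      ]
[ 0.4583328  -0.22416528  0.12      ]
[0.40750257 0.1055934  0.12      ]
[ 0.56413088 -0.04074917  0.12      ] [np.float64(0.26697058166628135), np.float64(0.3394842276200308), np.float64(0.26312614350227564), np.float64(0.33365326348383695)]
yaw 0.14711914680905083
yaw 0.14034339141112745
bolt [ 0.54351902 -0.05739987  0.152     ]
bottle [0.41379391 0.1829467  0.105     ]
bottle [ 0.47741671 -0.28631625  0.105     ]
[[-0.962  0.273 -0.   ]
 [ 0.273  0.962 -0.001]
 [-0.    -0.001 -1.   ]]
```

Run:
```python
from h import *
print(tomove([.41,-.05,.237],np.pi/2+.148))
```

```text
(array([-0.4081, -0.5606,  0.0009]), np.float64(-0.4249), 'jaw yaw', np.float64(1.294))
```

```bash
python3 -m pendant '[-0.0408,-0.056,0,0,0,0,0.0918,-0.0408,-0.056,0,0,0,0,0.0918,-0.0408,-0.056,0,0,0,0,0.0918,-0.0408,-0.056,0,0,0,0,0.0918,-0.0408,-0.056,0,0,0,0,0.0918,-0.0408,-0.056,0,0,0,0,0.0918,-0.0408,-0.056,0,0,0,0,0.0918,-0.0408,-0.056,0,0,0,0,0.0918,-0.0408,-0.056,0,0,0,0,0.0918,-0.0408,-0.056,0,0,0,0,0.0918]'
python3 -m pendant '[0,0,0,0,0,-0.142,0.0918,0,0,0,0,0,-0.142,0.0918,0,0,0,0,0,-0.141,0.0918,0,0,0,0,0,0,0.0918]'
python3 - <<'E'
from h import *
print(tomove([.41,-.05,.237],np.pi/2+.148))
s=observe();print(s["joints"].round(3),s["force"],s["ft_torque"])
np.save("s1.npy",s,allow_pickle=True)
cv2.imwrite("pics/w1.png",get_image("wrist")[:,:,::-1])
E
```

```text
clock: 1.35
position: [0.387, 0.0128, 0.2379]
ee_rot: [0.433, 3.111, 0.001]
force: [1.6, 0.2, 0.0]
width: 1.002
gripper_force: 0.0
clock: 1.85
position: [0.3865, 0.0146, 0.2376]
ee_rot: [0.231, -3.133, 0.0]
force: [-0.9, -0.5, 0.3]
width: 1.002
gripper_force: 0.0
(array([-0.0137, -0.0673,  0.0006]), np.float64(-0.0009), 'jaw yaw', np.float64(1.718))
[-0.648  0.017  0.49   2.132 -0.009  0.996  1.565] [-0.91057457 -0.53065289  0.2727977 ] [ 0.00390855  0.02672138 -0.07706278]
```

View pics/w1.png

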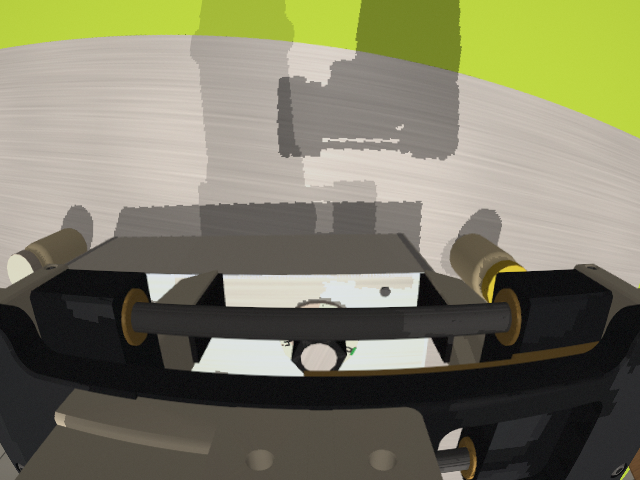

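The wrist view shows image-up as the robot side, and the gripper hides everything below row 275. The left dial is at about (320,355), half hidden. I'll go further in +x so both dials come into the clear part.

Run:
```python
from h import *
print(tomove([.51,-.065,.237],np.pi/2+.148))
```

```text
(array([-0.1106, -0.0967,  0.0006]), np.float64(-0.003), 'jaw yaw', np.float64(1.716))
```

```bash
python3 -m pendant '[-0.037,-0.0325,0,0,0,0,0.0918,-0.037,-0.0325,0,0,0,0,0.0918,-0.037,-0.0325,0,0,0,0,0.0918,0,0,0,0,0,0,0.0918,0,0,0,0,0,0,0.0918]'
python3 - <<'E'
from h import *
s=observe();print(s["joints"].round(3),s["force"],s["ft_torque"])
np.save("s2.npy",s,allow_pickle=True)
im=get_image("wrist")[:,:,::-1];cv2.imwrite("pics/w2raw.png",im)
c=im[120:320,120:520];cv2.imwrite("pics/w2.png",cv2.resize(c,None,fx=2,fy=2,interpolation=cv2.INTER_CUBIC))
E
```

```text
clock: 2.52
position: [0.5103, -0.0652, 0.2372]
ee_rot: [0.229, -3.132, -0.0]
force: [-0.3, -1.0, 0.6]
width: 0.998
gripper_force: 0.0
[-0.451  0.275  0.601  1.875 -0.178  1.047  1.94 ] [-0.26767964 -0.9540868   0.58786271] [ 0.0567656  -0.00721449 -0.01928653]
```

View pics/w2.png

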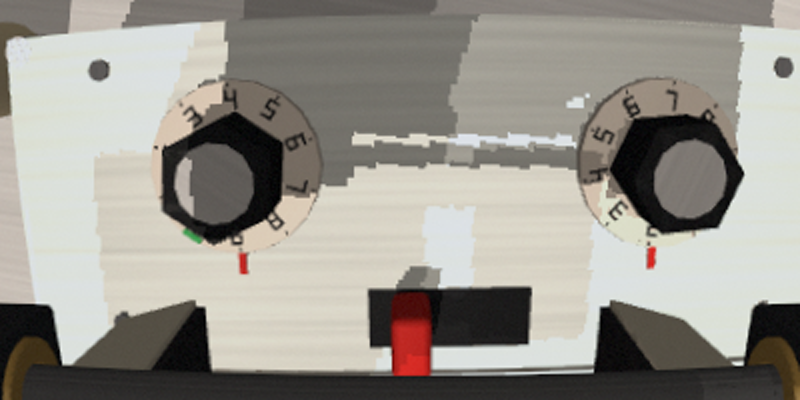

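Both dials are clear. Image right is world +y, so the dial at crop (660,165) is dial_left, with 2 near the index at (651,258). The one at (237,165) is dial_right, with 9 near its index at (243,263) and the green bar at (193,236). The bolt knob's top end is at (412,295).

Run:
```python
from h import *
from scipy.optimize import least_squares
s=np.load("s2.npy",allow_pickle=True).item()
D={"left":{3:(618,211),4:(594,174),5:(604,133),6:(631,103),7:(673,100)},
"right":{3:(193,116),4:(231,98),5:(270,106),6:(296,141),7:(297,186),8:(275,221),9:(237,238),0:(193,236)}}
idx={"left":(651,258),"right":(243,263)}
W=lambda u,z:plane("wrist",(120+u[0]/2,120+u[1]/2),z,s)
C={}
for k,d in D.items():
    P=np.array([W(u,.126)[:2] for u in d.values()]);n=np.array(list(d))
    # P = c + r*(cos(phi-n*.6283),...)
    f=lambda x:(x[:2]+x[2]*np.c_[np.cos(x[3]-n*.62832),np.sin(x[3]-n*.62832)]-P).ravel()
    x=least_squares(f,[*P.mean(0),.027,1.]).x
    C[k]=x[:2];i=W(idx[k],.12)
    print(k,x.round(4),"zero dir",x[3]%6.2832,"res",abs(f(x)).max(),"index",i[:2]-x[:2])
    C[k+"z"]=x[3]
v=C["left"]-C["right"];yaw=np.arctan2(-v[0],v[1]);print(np.linalg.norm(v),"yaw",yaw)
for k in("left","right"):print(k,"theta",(C[k+"z"]-yaw)%6.2832,"num",(C[k+"z"]-yaw)%6.2832/.6283)
m=(C["left"]+C["right"])/2;Rz=np.array([[np.cos(yaw),-np.sin(yaw)],[np.sin(yaw),np.cos(yaw)]])
print("bolt",m+Rz@[.06,-.015]," box centre",m+Rz@[.082,0],"bolt near face px",W((412,372),.152))
for k,a in(("left",C["left"]),("right",C["right"])):
  for j in range(6):print(k,j,tomove([*a,.20],C[k+"z"]+j*np.pi/3,observe()))
```

```text
left [0.4707 0.026  0.0247 1.2824] zero dir 1.2824103687604944 res 0.00141206050518599 index [0.03747167 0.00703659]
right [ 0.4961 -0.128   0.0258 -0.4515] zero dir 5.8316742858227535 res 0.0037738988036700727 index [0.03659011 0.00636383]
0.15611729481881087 yaw 0.1635450557082392
left theta 1.1188653130522552 num 1.7807819720710731
right theta 5.6681292301145145 num 9.021373913917738
bolt [ 0.54504553 -0.0560528 ]  box centre [ 0.56430971 -0.03767099] bolt near face px [ 0.55248127 -0.05438692  0.152     ]
left 0 (array([0.0257, 0.0956, 0.0375]), np.float64(0.4354), 'jaw yaw', np.float64(1.718))
left 1 (array([0.0257, 0.0956, 0.0375]), np.float64(-0.6118), 'jaw yaw', np.float64(1.718))
left 2 (array([0.0257, 0.0956, 0.0375]), np.float64(1.4826), 'jaw yaw', np.float64(1.718))
left 3 (array([0.0257, 0.0956, 0.0375]), np.float64(0.4354), 'jaw yaw', np.float64(1.718))
left 4 (array([0.0257, 0.0956, 0.0375]), np.float64(-0.6118), 'jaw yaw', np.float64(1.718))
left 5 (array([0.0257, 0.0956, 0.0375]), np.float64(1.4826), 'jaw yaw', np.float64(1.718))
right 0 (array([ 0.0231, -0.0605,  0.0374]), np.float64(-0.9723), 'jaw yaw', np.float64(1.718))
right 1 (array([ 0.0231, -0.0605,  0.0374]), np.float64(1.1221), 'jaw yaw', np.float64(1.718))
right 2 (array([ 0.0231, -0.0605,  0.0374]), np.float64(0.0749), 'jaw yaw', np.float64(1.718))
right 3 (array([ 0.0231, -0.0605,  0.0374]), np.float64(-0.9723), 'jaw yaw', np.float64(1.718))
right 4 (array([ 0.0231, -0.0605,  0.0374]), np.float64(1.1221), 'jaw yaw', np.float64(1.718))
right 5 (array([ 0.0231, -0.0605,  0.0374]), np.float64(0.0749), 'jaw yaw', np.float64(1.718))
```

```bash
python3 -m pendant '[0.0129,0.0478,0,0,0,0,0.0918,0.0128,0.0478,0,0,0,0,0.0918,0,0,0,0,0,0.185,0.0918,0,0,0,0,0,0.185,0.0918,0,0,0,0,0,0.185,0.0918,0,0,0,0,0,0.185,0.0918,0,0,0,0,0,0.185,0.0918,0,0,0,0,0,0.185,0.0918,0,0,0,0,0,0.185,0.0918,0,0,0,0,0,0.185,0.0918]'
python3 -m pendant '[0,0,0,0,0,0,0.0918,0,0,0,0,0,0,0.0918]'
python3 - <<'E'
from h import *
s=observe();print(tomove([.4707,.026,.141],1.2824-np.pi/3),s["joints"].round(3),s["ft_torque"].round(3))
E
```

```text
clock: 3.82
position: [0.4704, 0.0263, 0.2378]
ee_rot: [-1.947, -2.464, -0.002]
force: [-0.3, 0.5, 0.1]
width: 0.999
gripper_force: 0.0
clock: 4.08
position: [0.4709, 0.0259, 0.2378]
ee_rot: [-1.935, -2.474, -0.001]
force: [-0.9, -0.7, -0.2]
width: 0.999
gripper_force: 0.0
(array([ 0.0001, -0.0002,  0.0968]), np.float64(0.0084), 'jaw yaw', np.float64(0.244)) [-0.853  0.215  0.831  1.979 -0.187  1.024  0.308] [-0.058  0.05   0.013]
```

```bash
python3 -m pendant '[0,0,0.03,0,0,0,0.0918,0,0,0.03,0,0,0.008,0.0918,0,0,0.02,0,0,0,0.0918,0,0,0.016,0,0,0,0.0918,0,0,0,0,0,0,0.06]' 15
python3 -m pendant '[0,0,0,0,0,0,0.03,0,0,0,0,0,0,0.03,0,0,0,0,0,0,0.03,0,0,0,0,0,0,0.03]' 15
python3 -c "
from h import *
s=observe();print(tomove([.4707,.026,.141],1.2824-np.pi/3),s['ft_torque'].round(3))"
```

```text
clock: 4.7
position: [0.4708, 0.0253, 0.1411]
ee_rot: [-1.949, -2.463, 0.002]
force: [-0.2, -1.1, -0.0]
width: 0.931
gripper_force: 0.0
clock: 5.2
position: [0.4716, 0.0255, 0.142]
ee_rot: [1.95, 2.463, 0.001]
force: [0.3, -0.4, 0.2]
width: 0.508
gripper_force: 0.0
(array([ 0.0007, -0.0007,  0.001 ]), np.float64(-0.0041), 'jaw yaw', np.float64(0.231)) [-0.091  0.072  0.034]
```

```bash
python3 -m pendant '[0,0,0,0,0,0,0.03,0,0,0,0,0,0,0.03,0,0,0,0,0,0,0.03,0,0,0,0,0,0,0.03]' 15
python3 -c "
from h import *
s=observe();print(tomove([.4707,.026,.141],1.2824-np.pi/3),s['ft_torque'].round(3))"
```

```text
clock: 5.7
position: [0.4705, 0.0253, 0.1417]
ee_rot: [-1.95, -2.461, 0.001]
force: [-3.2, 0.9, 4.9]
width: 0.391
gripper_force: 14.9
(array([0.0006, 0.0003, 0.0007]), np.float64(-0.0044), 'jaw yaw', np.float64(0.231)) [-0.139  0.906 -0.034]
```

```bash
cat > t.py <<'E'
from h import *
import sys
a=[]
s=observe()
y=R.from_rotvec(s["ee_rot"]).as_matrix()[:,1]
print("jaw yaw",round(float(np.arctan2(y[1],y[0])),4),"Mz",s["ft_torque"].round(3),"F",s["force"].round(1),"j7",s["joints"][6].round(3),"eff7",s["joint_efforts"][6].round(3),"t",s["clock"],"grip",s["gripper_force"],s["width"])
E
python3 t.py; python3 -m pendant '[0,0,0,0,0,-0.08,0.03,0,0,0,0,0,-0.08,0.03,0,0,0,0,0,-0.08,0.03,0,0,0,0,0,-0.08,0.03]' >/dev/null; python3 t.py
python3 -m pendant '[0,0,0,0,0,-0.04,0.03,0,0,0,0,0,-0.04,0.03]'; python3 t.py
```

```text
jaw yaw 0.2308 Mz [-0.139  0.906 -0.034] F [-3.2  0.9  4.9] j7 0.448 eff7 -0.002 t 5.7 grip 14.903638511896133 0.39131815188262165
jaw yaw 0.5532 Mz [-0.177  0.941 -0.133] F [-3.4 -1.1  6. ] j7 0.716 eff7 -1.033 t 6.2 grip 14.873951822519302 0.38982070278232217
clock: 6.45
position: [0.4705, 0.0253, 0.1417]
ee_rot: [-1.421, -2.8, 0.001]
force: [-4.1, 0.1, 6.2]
width: 0.391
gripper_force: 14.9
jaw yaw 0.6315 Mz [-0.142  1.115 -0.138] F [-4.1  0.1  6.2] j7 0.782 eff7 -0.462 t 6.45 grip 14.874635338783264 0.3907147042587778
```

```bash
echo 'sys.exit(int(abs(s["ft_torque"][2])>.24))' >> t.py
python3 -m pendant '[0,0,0,0,0,-0.03,0.03,0,0,0,0,0,0,0.03]'>/dev/null; python3 t.py && python3 -m pendant '[0,0,0,0,0,-0.03,0.03,0,0,0,0,0,0,0.03]'>/dev/null && python3 t.py && python3 -m pendant '[0,0,0,0,0,-0.03,0.03,0,0,0,0,0,0,0.03]'>/dev/null && python3 t.py && python3 -m pendant '[0,0,0,0,0,-0.03,0.03,0,0,0,0,0,0,0.03]'>/dev/null && python3 t.py && python3 -m pendant '[0,0,0,0,0,-0.03,0.03,0,0,0,0,0,0,0.03]'>/dev/null && python3 t.py
```

```text
jaw yaw 0.6609 Mz [-0.158  1.091  0.085] F [-4.7 -0.2  7.1] j7 0.806 eff7 0.137 t 6.7 grip 14.933985024690628 0.3926756738046056
jaw yaw 0.6908 Mz [-0.179  1.152  0.06 ] F [-5.  -0.7  5.7] j7 0.832 eff7 0.187 t 6.95 grip 14.909826815128326 0.38676340935483366
jaw yaw 0.7208 Mz [-1.710e-01  1.112e+00  1.000e-03] F [-4.1 -0.1  7.1] j7 0.857 eff7 0.164 t 7.2 grip 14.919851571321487 0.3928468477758142
jaw yaw 0.7508 Mz [-0.135  1.151 -0.068] F [-4.7 -0.5  5.8] j7 0.883 eff7 0.203 t 7.45 grip 14.903656840324402 0.387374961512279
jaw yaw 0.7809 Mz [-0.219  1.111  0.094] F [-4.  -1.1  5.5] j7 0.908 eff7 0.132 t 7.7 grip 14.931225031614304 0.39374275406180154
```

```bash
python3 -m pendant '[0,0,0,0,0,-0.015,0.03,0,0,0,0,0,-0.015,0.03]'>/dev/null; python3 t.py && python3 -m pendant '[0,0,0,0,0,-0.015,0.03,0,0,0,0,0,-0.015,0.03]'>/dev/null && python3 t.py && python3 -m pendant '[0,0,0,0,0,-0.015,0.03,0,0,0,0,0,-0.015,0.03]'>/dev/null && python3 t.py && python3 -m pendant '[0,0,0,0,0,-0.015,0.03,0,0,0,0,0,-0.015,0.03]'>/dev/null && python3 t.py && python3 -m pendant '[0,0,0,0,0,-0.015,0.03,0,0,0,0,0,-0.015,0.03]'>/dev/null && python3 t.py
```

```text
jaw yaw 0.8107 Mz [-0.192  1.119 -0.064] F [-4.3 -0.2  7. ] j7 0.934 eff7 -0.151 t 7.95 grip 14.885666817426682 0.3940056140257755
jaw yaw 0.8408 Mz [-0.154  1.081 -0.075] F [-4.4 -0.7  6. ] j7 0.959 eff7 -0.164 t 8.2 grip 14.881742298603058 0.38993064554000445
jaw yaw 0.8706 Mz [-0.184  0.955 -0.133] F [-4.4 -0.3  6.3] j7 0.985 eff7 -0.168 t 8.45 grip 14.89990621805191 0.393048643432065
jaw yaw 0.9007 Mz [-0.232  1.064 -0.004] F [-5.6 -1.8  6. ] j7 1.011 eff7 -0.188 t 8.7 grip 14.912948459386826 0.393751416302763
jaw yaw 0.9306 Mz [-0.017  0.821 -0.036] F [-3.7 -0.1  6.7] j7 1.036 eff7 -0.105 t 8.95 grip 14.917636513710022 0.39152983583906925
```

```bash
python3 -m pendant '[0,0,0,0,0,-0.015,0.03,0,0,0,0,0,-0.015,0.03]'>/dev/null; python3 t.py && python3 -m pendant '[0,0,0,0,0,-0.015,0.03,0,0,0,0,0,-0.015,0.03]'>/dev/null && python3 t.py && python3 -m pendant '[0,0,0,0,0,-0.015,0.03,0,0,0,0,0,-0.015,0.03]'>/dev/null && python3 t.py && python3 -m pendant '[0,0,0,0,0,-0.015,0.03,0,0,0,0,0,-0.015,0.03]'>/dev/null && python3 t.py && python3 -m pendant '[0,0,0,0,0,-0.015,0.03,0,0,0,0,0,-0.015,0.03]'>/dev/null && python3 t.py
```

```text
jaw yaw 0.9608 Mz [-0.08   1.019 -0.057] F [-4.  -0.1  4.9] j7 1.062 eff7 -0.184 t 9.2 grip 14.91432398557663 0.3944246330050551
jaw yaw 0.9908 Mz [-0.077  0.949 -0.01 ] F [-4.3 -0.6  6. ] j7 1.088 eff7 -0.175 t 9.45 grip 14.911864399909973 0.39218209536533954
jaw yaw 1.0208 Mz [-0.227  1.014  0.019] F [-4.9 -0.3  4.9] j7 1.114 eff7 -0.175 t 9.7 grip 14.911774545907974 0.39324182387251067
jaw yaw 1.0507 Mz [-0.129  1.038 -0.039] F [-5.2 -0.2  5.6] j7 1.139 eff7 -0.175 t 9.95 grip 14.911699444055557 0.39331530751832366
jaw yaw 1.0807 Mz [-0.11   0.946 -0.038] F [-4.2 -0.2  6.2] j7 1.165 eff7 -0.176 t 10.2 grip 14.911656081676483 0.39083206511024565
```

```bash
python3 -m pendant '[0,0,0,0,0,-0.015,0.03,0,0,0,0,0,-0.015,0.03]'>/dev/null; python3 t.py && python3 -m pendant '[0,0,0,0,0,-0.015,0.03,0,0,0,0,0,-0.015,0.03]'>/dev/null && python3 t.py && python3 -m pendant '[0,0,0,0,0,-0.015,0.03,0,0,0,0,0,-0.015,0.03]'>/dev/null && python3 t.py && python3 -m pendant '[0,0,0,0,0,-0.015,0.03,0,0,0,0,0,-0.015,0.03]'>/dev/null && python3 t.py && python3 -m pendant '[0,0,0,0,0,-0.015,0.03,0,0,0,0,0,-0.015,0.03]'>/dev/null && python3 t.py
```

```text
jaw yaw 1.1107 Mz [-0.17   0.952 -0.014] F [-4.1 -0.7  5.2] j7 1.191 eff7 -0.176 t 10.45 grip 14.911650717258453 0.3924271639164725
jaw yaw 1.1406 Mz [-0.192  1.031 -0.147] F [-4.4  0.4  5.6] j7 1.217 eff7 -0.099 t 10.7 grip 14.892467558383942 0.3911608391340753
jaw yaw 1.1704 Mz [-0.173  0.934 -0.201] F [-4.3 -0.4  4.7] j7 1.243 eff7 0.02 t 10.95 grip 14.944388419389725 0.3939556466053974
jaw yaw 1.2007 Mz [-0.218  0.991 -0.31 ] F [-5.  -1.   4.2] j7 1.27 eff7 0.1 t 11.2 grip 15.003440827131271 0.3903310521319776
```

```bash
python3 -m pendant '[0,0,0,0,0,0.04,0.03,0,0,0,0,0,0.04,0.03,0,0,0,0,0,0.04,0.03,0,0,0,0,0,0,0.03]' ; python3 t.py
python3 -m pendant '[0,0,0,0,0,0,0.08,0,0,0,0,0,0,0.08,0,0,0,0,0,0,0.08,0,0,0,0,0,0,0.08,0,0,0,0,0,0,0.08]'; python3 t.py
```

```text
clock: 11.7
position: [0.4708, 0.0252, 0.1416]
ee_rot: [-0.765, -3.046, 0.001]
force: [-5.9, -1.7, 5.6]
width: 0.39
gripper_force: 15.0
jaw yaw 1.0785 Mz [-0.264  1.128 -0.022] F [-5.9 -1.7  5.6] j7 1.163 eff7 -0.258 t 11.7 grip 14.992547929286957 0.38978163140050576
clock: 12.32
position: [0.4715, 0.0254, 0.1417]
ee_rot: [0.762, 3.048, 0.0]
force: [0.3, 0.4, 0.3]
width: 0.854
gripper_force: 0.0
jaw yaw 1.0809 Mz [-0.011 -0.005 -0.019] F [0.3 0.4 0.3] j7 1.165 eff7 -0.002 t 12.325 grip 0.0 0.8541998216523936
```

```bash
python3 -m pendant '[0,0,-0.05,0,0,0,0.0918,0,0,-0.046,0,0,0,0.0918]'
python3 -c "
from h import *
print(tomove([.4961,-.128,.237],-.4515+2*np.pi/3))"
```

```text
clock: 12.58
position: [0.4711, 0.0252, 0.2388]
ee_rot: [-0.762, -3.047, 0.001]
force: [0.3, 1.4, 0.9]
width: 0.994
gripper_force: 0.0
(array([-0.0941, -0.1234,  0.0019]), np.float64(-0.5624), 'jaw yaw', np.float64(1.081))
```

```bash
python3 -m pendant '[-0.0235,-0.0308,0,0,0,0,0.0918,-0.0235,-0.0308,0,0,0,0,0.0918,-0.0235,-0.0309,0,0,0,0,0.0918,-0.0236,-0.0309,0,0,0,0,0.0918,0,0,0,0,0,-0.18,0.0918,0,0,0,0,0,-0.18,0.0918,0,0,0,0,0,-0.18,0.0918,0,0,0,0,0,-0.022,0.0918,0,0,0,0,0,0,0.0918]'
python3 -c "
from h import *
print(tomove([.4961,-.128,.141],-.4515+2*np.pi/3))
cv2.imwrite('pics/w3.png',get_image('wrist')[:,:,::-1])"; python3 t.py
```

```text
clock: 13.7
position: [0.4963, -0.1278, 0.2377]
ee_rot: [0.108, -3.14, -0.0]
force: [-0.2, 0.4, 0.4]
width: 1.0
gripper_force: 0.0
(array([ 0.0002, -0.0002,  0.0967]), np.float64(-0.0035), 'jaw yaw', np.float64(1.639))
jaw yaw 1.6396 Mz [ 0.028 -0.004 -0.016] F [-0.6  0.1 -0.1] j7 1.961 eff7 0.073 t 13.75 grip 0.0 1.0018033741126733
```

View pics/w3.png

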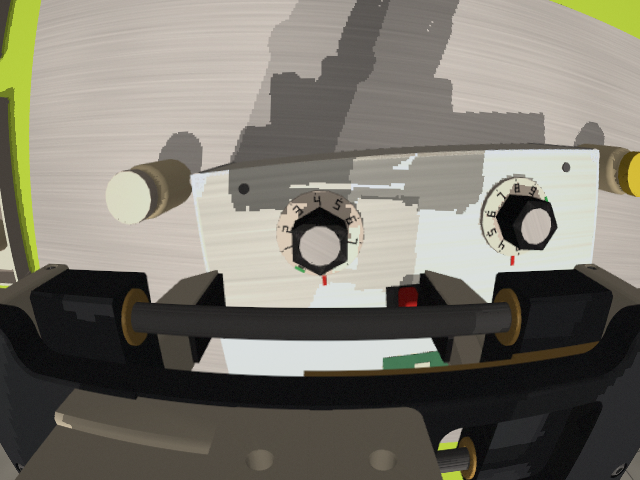

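The left dial at (513,222) now has 3 near its index at (513,261). The right dial at (320,235) sits squarely between the fingers with its flats along the jaw line. I'll go down and grip it.

```bash
python3 -m pendant '[0,0,0.03,0,0,0,0.08,0,0,0.03,0,0,0,0.07,0,0,0.02,0,0,0,0.06,0,0,0.016,0,0,0,0.05,0,0,0,0,0,0,0.03,0,0,0,0,0,0,0.03,0,0,0,0,0,0,0.03,0,0,0,0,0,0,0.03]' 15
python3 t.py;  python3 -m pendant '[0,0,0,0,0,0,0.03,0,0,0,0,0,0,0.03]' 15; python3 t.py
```

```text
clock: 14.75
position: [0.4968, -0.1286, 0.1424]
ee_rot: [-0.112, 3.138, -0.001]
force: [0.7, -4.5, -0.3]
width: 0.391
gripper_force: 15.0
jaw yaw 1.6422 Mz [-0.991 -0.07   0.122] F [ 0.7 -4.5 -0.3] j7 2.047 eff7 -0.051 t 14.75 grip 14.994755406390254 0.3911457270551381
clock: 15.0
position: [0.4968, -0.1286, 0.1424]
ee_rot: [-0.112, 3.138, -0.001]
force: [-0.1, -4.6, 1.6]
width: 0.387
gripper_force: 15.0
jaw yaw 1.6422 Mz [-0.999  0.005  0.034] F [-0.1 -4.6  1.6] j7 2.047 eff7 -0.043 t 15.0 grip 14.994652670169444 0.38696600701313794
```

```bash
python3 -m pendant '[0,0,0,0,0,0.1,0.03,0,0,0,0,0,0.1,0.03,0,0,0,0,0,0.1,0.03,0,0,0,0,0,0.1,0.03,0,0,0,0,0,0.1,0.03,0,0,0,0,0,0.1,0.03,0,0,0,0,0,0.1,0.03,0,0,0,0,0,0.1,0.03,0,0,0,0,0,0.04,0.03,0,0,0,0,0,0.02,0.03]'>/dev/null; python3 t.py && python3 -m pendant '[0,0,0,0,0,0.015,0.03,0,0,0,0,0,0.015,0.03]'>/dev/null && python3 t.py && python3 -m pendant '[0,0,0,0,0,0.015,0.03,0,0,0,0,0,0.015,0.03]'>/dev/null && python3 t.py && python3 -m pendant '[0,0,0,0,0,0.015,0.03,0,0,0,0,0,0.015,0.03]'>/dev/null && python3 t.py && python3 -m pendant '[0,0,0,0,0,0.015,0.03,0,0,0,0,0,0.015,0.03]'>/dev/null && python3 t.py
```

```text
jaw yaw 0.7804 Mz [-2.105  0.36   0.096] F [-1.9 -9.4  1.5] j7 1.328 eff7 0.002 t 16.25 grip 15.006351976740007 0.3937862971167242
jaw yaw 0.7507 Mz [-2.043  0.389  0.091] F [-1.5 -9.3  1.2] j7 1.304 eff7 0.139 t 16.5 grip 15.004373529440045 0.3913098167984461
jaw yaw 0.7207 Mz [-2.142  0.44   0.041] F [-1.4 -9.3  1.7] j7 1.28 eff7 0.151 t 16.75 grip 15.00374285420321 0.3904609722446317
jaw yaw 0.6907 Mz [-2.119  0.447  0.013] F [-1.4 -8.8  1.4] j7 1.255 eff7 0.164 t 17.0 grip 15.001182202177006 0.3896199832958273
jaw yaw 0.6606 Mz [-2.185  0.538  0.083] F [ -2.6 -10.7   2.1] j7 1.231 eff7 0.112 t 17.25 grip 15.007088779263427 0.39042152236407257
```

```bash
python3 -m pendant '[0,0,0,0,0,0.015,0.03,0,0,0,0,0,0.015,0.03]'>/dev/null; python3 t.py && python3 -m pendant '[0,0,0,0,0,0.015,0.03,0,0,0,0,0,0.015,0.03]'>/dev/null && python3 t.py && python3 -m pendant '[0,0,0,0,0,0.015,0.03,0,0,0,0,0,0.015,0.03]'>/dev/null && python3 t.py && python3 -m pendant '[0,0,0,0,0,0.015,0.03,0,0,0,0,0,0.015,0.03]'>/dev/null && python3 t.py
```

```text
jaw yaw 0.6307 Mz [-2.203  0.581  0.102] F [ -2.4 -10.5   1.1] j7 1.207 eff7 0.096 t 17.5 grip 15.008042594639335 0.38867677403288087
jaw yaw 0.6006 Mz [-2.209  0.625  0.145] F [-3.  -9.6  0.8] j7 1.182 eff7 0.087 t 17.75 grip 15.005267332625749 0.3928482877477585
jaw yaw 0.5705 Mz [-2.289  0.637  0.056] F [-2.5 -9.6  0.5] j7 1.158 eff7 0.146 t 18.0 grip 15.004914016940347 0.39338558048726563
jaw yaw 0.5404 Mz [-2.276  0.702  0.188] F [ -2.2 -10.1   2.5] j7 1.134 eff7 0.101 t 18.25 grip 15.00813383816535 0.38874560982098577
```

```bash
python3 -m pendant '[0,0,0,0,0,0.015,0.03,0,0,0,0,0,0.015,0.03]'>/dev/null; python3 t.py && python3 -m pendant '[0,0,0,0,0,0.015,0.03,0,0,0,0,0,0.015,0.03]'>/dev/null && python3 t.py && python3 -m pendant '[0,0,0,0,0,0.015,0.03,0,0,0,0,0,0.015,0.03]'>/dev/null && python3 t.py && python3 -m pendant '[0,0,0,0,0,0.015,0.03,0,0,0,0,0,0.015,0.03]'>/dev/null && python3 t.py
```

```text
jaw yaw 0.5105 Mz [-2.256  0.702  0.187] F [ -3.4 -10.5   3. ] j7 1.11 eff7 0.103 t 18.5 grip 15.007267485710827 0.38861326805852564
jaw yaw 0.4804 Mz [-2.321e+00  7.520e-01  1.000e-03] F [-4.  -9.   2.4] j7 1.086 eff7 0.197 t 18.75 grip 15.002535977409934 0.3880836558168286
jaw yaw 0.4505 Mz [-2.28   0.779  0.124] F [ -2.1 -10.8   2.5] j7 1.062 eff7 0.05 t 19.0 grip 15.012798517786266 0.3879694077949114
jaw yaw 0.4204 Mz [-2.352  0.89   0.127] F [ -3.  -10.6   2.2] j7 1.038 eff7 0.088 t 19.25 grip 15.013351679184552 0.39005015109649716
```

```bash
python3 -m pendant '[0,0,0,0,0,0.015,0.03,0,0,0,0,0,0.015,0.03]'>/dev/null; python3 t.py && python3 -m pendant '[0,0,0,0,0,0.015,0.03,0,0,0,0,0,0.015,0.03]'>/dev/null && python3 t.py && python3 -m pendant '[0,0,0,0,0,0.015,0.03,0,0,0,0,0,0.015,0.03]'>/dev/null && python3 t.py && python3 -m pendant '[0,0,0,0,0,0.015,0.03,0,0,0,0,0,0.015,0.03]'>/dev/null && python3 t.py
```

```text
jaw yaw 0.3903 Mz [-2.331  0.849  0.051] F [ -3.9 -10.6   2.5] j7 1.014 eff7 0.137 t 19.5 grip 15.006991676823418 0.3914047771130947
jaw yaw 0.3602 Mz [-2.365  0.861  0.041] F [ -4.4 -10.3   2.9] j7 0.99 eff7 0.182 t 19.75 grip 15.004029970791635 0.3865733056649473
jaw yaw 0.3303 Mz [-2.388  0.905  0.031] F [-5.  -9.9  3.3] j7 0.966 eff7 0.146 t 20.0 grip 15.005852660431174 0.3914790961590635
jaw yaw 0.3003 Mz [-2.338  0.961  0.042] F [ -4.3 -11.3   3.6] j7 0.943 eff7 0.146 t 20.25 grip 15.006120734976776 0.39280084959708617
```

```bash
python3 -m pendant '[0,0,0,0,0,0.015,0.03,0,0,0,0,0,0.015,0.03]'>/dev/null; python3 t.py && python3 -m pendant '[0,0,0,0,0,0.015,0.03,0,0,0,0,0,0.015,0.03]'>/dev/null && python3 t.py && python3 -m pendant '[0,0,0,0,0,0.015,0.03,0,0,0,0,0,0.015,0.03]'>/dev/null && python3 t.py && python3 -m pendant '[0,0,0,0,0,0.015,0.03,0,0,0,0,0,0.015,0.03]'>/dev/null && python3 t.py
```

```text
jaw yaw 0.2702 Mz [-2.347  0.983  0.108] F [ -3.1 -11.    3.5] j7 0.919 eff7 0.145 t 20.5 grip 15.006224453818504 0.388770145377796
jaw yaw 0.2401 Mz [-2.358  1.074  0.017] F [-5.2 -9.9  3.7] j7 0.895 eff7 0.145 t 20.75 grip 15.006575805778084 0.392243059629248
jaw yaw 0.2102 Mz [-2.385  1.035  0.075] F [ -5.4 -10.8   4.8] j7 0.872 eff7 0.145 t 21.0 grip 15.006777572068586 0.391416405335128
jaw yaw 0.1802 Mz [-2.335  1.215  0.077] F [ -4.5 -10.8   4.3] j7 0.848 eff7 0.099 t 21.25 grip 15.010521209495096 0.3902971471252671
```

```bash
python3 -m pendant '[0,0,0,0,0,0.015,0.03,0,0,0,0,0,0.015,0.03]'>/dev/null; python3 t.py && python3 -m pendant '[0,0,0,0,0,0.015,0.03,0,0,0,0,0,0.015,0.03]'>/dev/null && python3 t.py && python3 -m pendant '[0,0,0,0,0,0.015,0.03,0,0,0,0,0,0.015,0.03]'>/dev/null && python3 t.py && python3 -m pendant '[0,0,0,0,0,0.015,0.03,0,0,0,0,0,0.015,0.03]'>/dev/null && python3 t.py
```

```text
jaw yaw 0.1504 Mz [-2.405  1.194  0.184] F [ -6.  -10.1   4.3] j7 0.825 eff7 -0.017 t 21.5 grip 15.02192682470195 0.38888205305106416
jaw yaw 0.1206 Mz [-2.357  1.245  0.375] F [-6.5 -9.6  5.2] j7 0.801 eff7 -0.141 t 21.75 grip 15.039619489107281 0.3908158091432662
```

```bash
python3 -m pendant '[0,0,0,0,0,-0.04,0.03,0,0,0,0,0,-0.04,0.03,0,0,0,0,0,-0.045,0.03,0,0,0,0,0,0,0.03]' >/dev/null; python3 t.py
python3 -m pendant '[0,0,0,0,0,0,0.08,0,0,0,0,0,0,0.08,0,0,0,0,0,0,0.08,0,0,0,0,0,0,0.08,0,0,0,0,0,0,0.08,0,0,-0.05,0,0,0,0.08,0,0,-0.046,0,0,0,0.08]' 
python3 -c "
from h import *
print(tomove([.545,-.056,.237],.16+np.pi/2))"; python3 t.py
```

```text
jaw yaw 0.2463 Mz [-2.367  0.99   0.042] F [ -5.2 -10.7   2.8] j7 0.9 eff7 0.252 t 22.25 grip 15.006477908368652 0.39232228599937946
clock: 23.12
position: [0.496, -0.1279, 0.2388]
ee_rot: [-1.93, -2.478, 0.002]
force: [1.2, 0.8, 0.5]
width: 0.873
gripper_force: 0.0
(array([0.0577, 0.0651, 0.0017]), np.float64(-1.4834), 'jaw yaw', np.float64(0.247))
jaw yaw 0.2474 Mz [-0.049 -0.055 -0.012] F [1.2 0.8 0.5] j7 0.775 eff7 0.898 t 23.125 grip 0.0 0.8730828244092387
```

```bash
python3 -m pendant '[0.0288,0.0325,0,0,0,0,0.06,0.0289,0.0326,0,0,0,0,0.05,0,0,0,0,0,-0.185,0.05,0,0,0,0,0,-0.185,0.05,0,0,0,0,0,-0.185,0.05,0,0,0,0,0,-0.185,0.05,0,0,0,0,0,-0.185,0.05,0,0,0,0,0,-0.185,0.05,0,0,0,0,0,-0.185,0.05,0,0,0,0,0,-0.185,0.05]'
python3 -m pendant '[0,0,0,0,0,0,0.05,0,0,0,0,0,0,0.05]' 
python3 -c "
from h import *
print(tomove([.545,-.056,.139],.16+np.pi/2))
cv2.imwrite('pics/w4.png',get_image('wrist')[:,:,::-1])
cv2.imwrite('pics/top4.png',get_image('top')[150:350,220:480,::-1].repeat(3,0).repeat(3,1))"; python3 t.py
```

```text
clock: 24.38
position: [0.5452, -0.0558, 0.2376]
ee_rot: [0.256, -3.131, -0.0]
force: [-0.7, 0.3, -0.1]
width: 0.547
gripper_force: 0.0
clock: 24.62
position: [0.5453, -0.0559, 0.2377]
ee_rot: [0.24, -3.132, -0.0]
force: [0.7, -0.0, 0.0]
width: 0.544
gripper_force: 0.0
(array([ 0.0003, -0.0001,  0.0987]), np.float64(-0.0072), 'jaw yaw', np.float64(1.724))
jaw yaw 1.7252 Mz [ 0.118 -0.003 -0.039] F [ 1.4  1.4 -0. ] j7 1.946 eff7 -0.054 t 24.725 grip 0.0 0.54373071588027
```

View pics/w4.png

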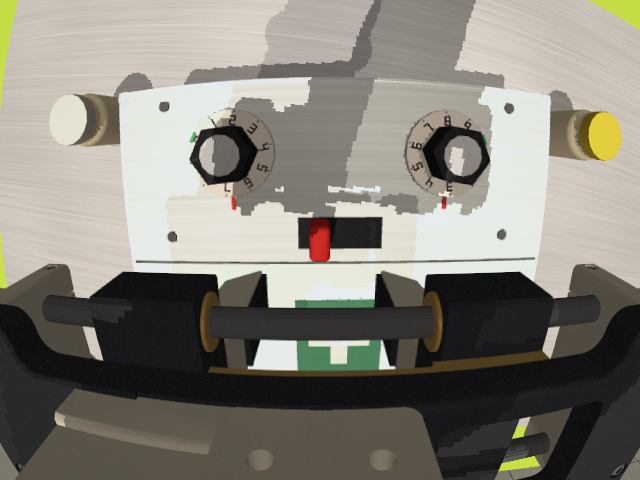

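The dials now read 3 (right in the image) and 7 (left in the image) at their red marks. The red knob at (320,240) is centred between the fingers. Going down to grip it.

```bash
python3 -c "
from h import *
s=observe();c,q=np.cos(.16),np.sin(.16)
for dx,z in((0,.152),(-.012,.122),(.012,.152),(-.012,.152)):print(wproj([.545+c*dx,-.056+q*dx,z],s))"
python3 -m pendant '[0,0,0.03,0,0,0,0.05,0,0,0.03,0,0,0,0.05,0,0,0.02,0,0,0,0.05,0,0,0.0185,0,0,0,0.05,0,0,0,0,0,0,0.05]' 20; python3 t.py
```

```text
[319.13886802 245.24472914]
[319.22624755 217.57080369]
[319.25744447 262.58464845]
[319.01963702 227.41261239]
clock: 25.35
position: [0.5444, -0.0557, 0.1381]
ee_rot: [0.244, -3.129, 0.0]
force: [0.5, -0.2, 0.2]
width: 0.546
gripper_force: 0.0
jaw yaw 1.7265 Mz [ 0.056 -0.004 -0.03 ] F [ 0.5 -0.2  0.2] j7 2.024 eff7 0.163 t 25.35 grip 0.0 0.5455284191434814
```

```bash
python3 -m pendant '[0,0,0,0,0,0,0.005,0,0,0,0,0,0,0.005,0,0,0,0,0,0,0.005,0,0,0,0,0,0,0.005,0,0,0,0,0,0,0.005,0,0,0,0,0,0,0.005,0,0,0,0,0,0,0.005]' 20; python3 t.py
python3 -m pendant '[0,0.002,0,0,0,0,0.005,0,0.002,0,0,0,0,0.005]' 20; python3 t.py
```

```text
clock: 26.22
position: [0.5455, -0.0562, 0.1395]
ee_rot: [-0.246, 3.131, -0.0]
force: [-0.7, -2.4, 4.8]
width: 0.149
gripper_force: 20.0
jaw yaw 1.7277 Mz [-0.464  0.128  0.015] F [-0.7 -2.4  4.8] j7 2.025 eff7 -0.056 t 26.225 grip 20.000597834587097 0.14933429366732265
clock: 26.48
position: [0.5451, -0.0532, 0.1395]
ee_rot: [-0.245, 3.131, -0.003]
force: [1.4, -6.5, 3.8]
width: 0.15
gripper_force: 20.0
jaw yaw 1.7268 Mz [-1.247 -0.072  0.024] F [ 1.4 -6.5  3.8] j7 2.018 eff7 -0.017 t 26.475 grip 20.00337392091751 0.15022642918150264
```

```bash
python3 -m pendant '[0,0.003,0,0,0,0,0.005,0,0.003,0,0,0,0,0.005,0,0.003,0,0,0,0,0.005,0,0.003,0,0,0,0,0.005,0,0.003,0,0,0,0,0.005,0,0.003,0,0,0,0,0.005,0,0.003,0,0,0,0,0.005]'; python3 t.py
python3 -m pendant '[0,0.002,0,0,0,0,0.005,0,0.002,0,0,0,0,0.005]'; python3 t.py;python3 -c "
from h import *
print(tomove([.5455,-.0562,.1395],.16+np.pi/2))"
```

```text
clock: 27.35
position: [0.5417, -0.0318, 0.1395]
ee_rot: [-0.245, 3.131, -0.001]
force: [-0.1, -5.3, 5.5]
width: 0.154
gripper_force: 20.0
jaw yaw 1.7273 Mz [-0.894  0.04   0.065] F [-0.1 -5.3  5.5] j7 1.977 eff7 0.029 t 27.35 grip 20.00165730714798 0.15400323906276284
clock: 27.6
position: [0.541, -0.0278, 0.1395]
ee_rot: [-0.246, 3.131, -0.001]
force: [-0.3, -3.6, 6.5]
width: 0.149
gripper_force: 20.0
jaw yaw 1.7273 Mz [-0.864  0.076  0.031] F [-0.3 -3.6  6.5] j7 1.97 eff7 -0.001 t 27.6 grip 20.00131756067276 0.14941435820369714
(array([ 0.    , -0.0288,  0.    ]), np.float64(-0.0035), 'jaw yaw', np.float64(1.727))
```

Travel is now 28.8 mm. A few more small steps will bring it to the stop.

```bash
python3 -m pendant '[0,0.001,0,0,0,0,0.005]'>/dev/null; python3 t.py; python3 -m pendant '[0,0.001,0,0,0,0,0.005]'>/dev/null; python3 t.py;python3 -c "
from h import *
print(tomove([.5455,-.0562,.1395],.16+np.pi/2))"
```

```text
jaw yaw 1.7272 Mz [-1.593 -0.115  0.092] F [ 0.5 -8.1  4.6] j7 1.968 eff7 -0.053 t 27.725 grip 20.002168715000153 0.15376409428657029
jaw yaw 1.7265 Mz [-2.099 -0.213  0.076] F [  1.6 -10.9   3.1] j7 1.966 eff7 -0.065 t 27.85 grip 20.006198287010193 0.14816935343130172
(array([-0.    , -0.0294,  0.0001]), np.float64(-0.0043), 'jaw yaw', np.float64(1.727))
```

```bash
python3 -m pendant '[0,0.001,0,0,0,0,0.005,0,0.0005,0,0,0,0,0.005]'>/dev/null; python3 t.py;python3 -c "
from h import *
print(tomove([.5455,-.0562,.1395],.16+np.pi/2))"
python3 -m pendant '[0,-0.0005,0,0,0,0,0.04,0,0,0,0,0,0,0.04,0,0,0,0,0,0,0.04,0,0,0,0,0,0,0.04,0,0,-0.03,0,0,0,0.04,0,0,-0.06,0,0,0,0.04,0.06,0,-0.02,0,0,0,0.04,0.06,0,0,0,0,0,0.04,0.06,0,0,0,0,0,0.04,0,0,0,0,0,0,0.04]'
python3 -c "
from h import *
cv2.imwrite('pics/side5.png',get_image('side')[:,:,::-1]);cv2.imwrite('pics/w5.png',get_image('wrist')[:,:,::-1])"
```

```text
jaw yaw 1.7254 Mz [-2.817 -0.484  0.137] F [  3.2 -14.2   2. ] j7 1.963 eff7 -0.124 t 28.1 grip 20.015690177679062 0.1492627533151721
(array([-0.    , -0.0294,  0.0002]), np.float64(-0.0054), 'jaw yaw', np.float64(1.725))
clock: 29.35
position: [0.3592, -0.0527, 0.2487]
ee_rot: [0.246, -3.131, -0.006]
force: [0.6, 0.4, 1.4]
width: 0.437
gripper_force: 0.0
```

View pics/side5.png

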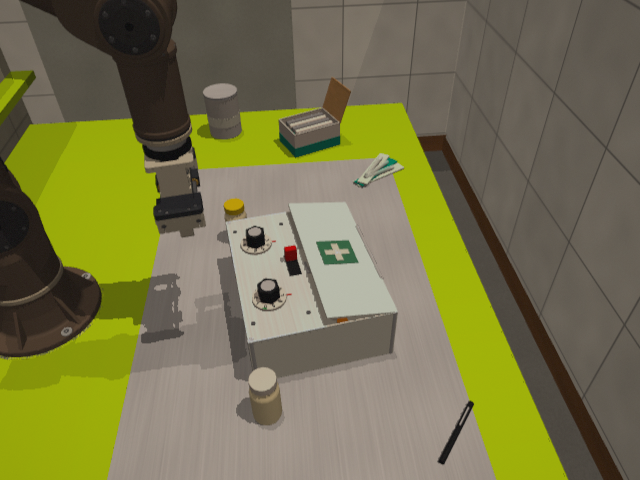

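The lid stands up (near edge about (315,260)). The bolt knob at (290,253) is at the far end of its slot. Both bottles, at (234,215) and (264,397), are where they began, and the gripper is clear.

```bash
python3 -c "
from cell import *
print(sign_off())"
```

```text
the job is handed in; nothing more can be done
None
```

The box is unlocked and handed in at about 29 s. The left dial is held at 3 and the right at 7, the bolt is against its left stop, the lid has sprung up, the bottles were not touched, and the gripper is clear.

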